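Cam-clamp the drilling block in its corner jig

ROBOT

A 6-joint arm with a two-finger parallel gripper is mounted at the origin on a cart in front of the work surface, level with it; the furniture and walls round the work are solid. World frame = base frame: x ahead of the robot, y to its left, z up, the work surface at z = 0. Lengths are in m, angles in rad, forces in N, time in s.
With the tool pointing down it reaches from about 0.35 to 0.725 m from the base axis. Payload 4.3 kg.
Tool frame: the origin (TCP) lies between the finger pads; the fingertips stand 25 mm ahead of it and the grasp point (between the pads) lies 6 mm ahead of it (ctrl.finger_overhang is the z of the fingertips in the tool frame, in m); z points along the fingers, y is the line along which they close (so a half turn about z gives the same grasp; the last joint's range is limited). The gripper opens to 85 mm and grips with 20 to 120 N. Pads are 22 mm wide; open, the fingers measure 114 mm over their backs; the gripper's body (76 mm by 85 mm) begins 54 mm behind the grasp point. The pads swing forward as they close: fully open they stand 13 mm farther back than shut.
Start: joints at [-1.418, 0.377, 0.081, 1.274, 0, 1.46], TCP at [0.149, -0.555, 0.232] pointing down, gripper open.
Joint ranges: [-2.72, 2.72], [-0.84, 1.66], [-1.02, 1.22], [-1.77, 2.12], [-1.37, 1.28], [-3.14, 3.14]. Speed limits (rad/s): [2.57, 2.57, 3.14, 3.14, 3.14, 3.14].

INTERFACE

Orientations are given as a unit quaternion [x, y, z, w].
In Python, from bench import ctrl gives the robot as it stands.
- The arm moves only by the tool apply_moves, never from a script. Its argument "plan" is a list of rows, each a list of 7 numbers: the shift along the world's x, y, z in m, then the turn, a rotation vector about the world's x, y, z in rad, then the opening, from 0 (shut) to 1 (fully open). In form: [[x, y, z, rx, ry, rz, fingers], ...]. A call has 1 to 20 rows; each row is the pose to reach, as a shift and turn from the pose commanded when the call began; what a row does not reach only later rows make up. A row lasts 1/8 s, in which the tool goes at most 62.5 mm and 10.7 degrees, less where a joint would pass 70% of its speed; a pose out of reach is approached as far as the arm can. A call with a gripper value outside its range is refused whole. The fingers move at their own pace and stop on an object; "squeeze" is the grip in N (left out, the last holds). Time passes only in rows, so rows that repeat a pose let the fingers close. It gives the time, the measured TCP pose, the force, the opening and the grip force at its end, in the units of the state.
- ctrl.get_state(): the state, without advancing time (a new reading comes with each control period).
- ctrl.camera(name): name is "scene" or "top" or "wrist"; returns a dict with "img" (480x640x3 uint8, blue, green, red), "fx", "fy", "cx", "cy" (pixels), "distortion" ([k1, k2, p1, p2, k3] as OpenCV has them; the pictures are not rectified), "R" (3x3) and "t" (3): a world point X has camera coordinates R X + t. Camera axes: x right, y down, z forward; pixel columns grow to the right and rows downward; lengths in m; the calibration is good to about 2 mm. A picture is of the moment at which its call begins. There is no depth.
- ctrl.close_job(): hands the job in; it is judged then, once.
The state is a dict: "clock": time; "joint_positions": joint angles; "joint_velocities": joint speeds; "tau": joint torques, N m; "tool_pos": TCP position; "tcp_rot": TCP orientation; "ft_force": force on the tool from outside, world axes, zero at the start; "wrist_torque": the same for the moment, N m; "gripper_width": opening from 0.0 (shut) to 1.0 (fully open); "gripper_force": force on a finger pad.
Only numpy, scipy, OpenCV 4.12 (cv2) and the standard library are available. Lean on these libraries where they do the work, as an engineer would, in place of code of your own. Each camera call takes 0.05 s, during which the arm holds its last target. There are 200 camera calls.

TASK

Clamp the wooden drilling block in the corner jig, pushing everything with a fingertip; the block must not be lifted. First swing the black-handled cam lever fully open, then push the block along the side fence until it is home against the end stop, and last push the lever back round until the cam holds the block tight and flush against the fence and the end stop. Leave the tools and parts lying round the jig where they are.

Things in the scene. Friction and masses are not known exactly. Their poses are not given: they have to be found in the camera images.
- jig: Corner locating jig, fixed to the table: aluminium plate with a grid of small holes, 216 x 166 x 12 mm (jig x -106 to +110, y -106 to +60 mm), with a dark steel side fence and end stop, both 18 mm thick, tops at z = 34 mm, and a cam clamp opposite the side fence. Origin on the table under the plate; x points from the open mouth to the end stop, y to the side fence, z up.
- jig_seat (a point): The point on the plate's top (z = 12 mm) under the block's centre when it is home: jig x = +50, y = +5 mm; axes as the jig's. From it the side fence's inner face lies 25 mm off in +y (fence along x, jig x -98 to +98 mm), the end stop's inner face 35 mm off in +x (jig y -26 to +22 mm).
- cam_pivot (a point): The vertical pivot bolt of the cam lever, at the height of the lever (z = 36 mm); x = +52, y = -43.5 mm in the jig; axes as the jig's.
- cam_lever (a joint): Lever angle, rad: 0 = fully open (stop); grows clockwise seen from above, stop at 1.95. The handle points -0.698 - angle from jig x. Starts closed, the cam barring the block's way. With the block home the cam meets it at about 1.57 (sooner if it stands off the fence) and is tight near 1.7; 8 to 15 N on the handle clamps it. Free it turns with 1.5 N; it stays where left, the cam does not slip back.
- lever_grip (a point): Point on the axis of the black turned handle, 80 mm from the pivot, z = 36.5 mm; x points outward along the handle, z up. The handle is round, 16 to 20 mm thick, 40 to 105 mm from the pivot; a flat steel bar 14 mm wide joins it to the pivot bolt, whose head tops out at z = 46 mm.
- cam_center (a point): Centre of the eccentric: steel disc of 40 mm diameter under the lever's root, z 14 to 33 mm, fixed to the lever, its centre 7 mm off the pivot. Open, it leaves a channel about 60 mm wide between itself and the side fence; closed, less than 50 mm.
- block: Wooden drilling block with three holes in its top, 70 x 50 x 45 mm, 0.08 to 0.15 kg, loose in the mouth of the jig. Origin at the centre of its underside; y is its 70 mm length, lying roughly along jig x (to stay so), x its 50 mm width, z up. Pushed askew it can jam between cam and fence: keep it flat along the fence.
- block_center (a point): Centre of the drilling block, half-way up (22.5 mm above its underside); axes as the block's.
- driver: Screwdriver, 210 mm long, lying left of the side fence; to be left alone. Origin at the centre of its underside.
- clip_a: Yellow light clip, 36 x 50 x 17 mm, right of the jig near its mouth; to be left alone. Origin at the centre of its underside.
- clip_b: A second such clip, farther to the right; to be left alone.
- tape_black: Small roll of black tape, 66 mm across, 18 mm high, beyond the end stop; to be left alone.
- pcb: Small circuit board, 35 x 60 x 10 mm, right of the jig beyond the lever's swing; to be left alone.
- caliper: Caliper, 230 mm long, 13 mm high, left front of the table; to be left alone.
Things that resemble listed ones, but are neither listed nor needed, are in the scene too. Several things have the shape of the block; the one meant has the colours described above.

How it is judged:
By the outcome, as a careful person would: the job done as asked, in the order asked, and still so for the second after the job is handed in, with the robot touching nothing.
It also fails if it takes over 66 s, if anything falls off the work surface, if the arm or the gripper's body presses on something with over 40 N, if the wrist force passes 120 N, or if a joint passes its speed limit or range.

## Working session

There is one attempt and no reset: what is moved stays moved. The work goes in short steps, Python scripts to look and compute and a tool call to move; the robot and the scene stay as the last step left them, time stands still between calls to the robot, and variables do not carry over. Pictures are saved under pics/ and viewed, at most 10 in all, crops included, and the job is handed in when it is done.

Besides the shell and the picture viewer there is one more tool, called after "Request:" by a JSON object that holds its "op" and its "data". apply_moves: Moves the arm, as the interface text tells. Its arguments: {"type":"object","properties":{"plan":{"type":"array"},"squeeze":{"type":"number"}},"required":["plan"]}

```bash
mkdir -p pics; ls; python3 - <<'E'
from bench import ctrl
import cv2,pickle
d={}
for n in("scene","top"):
    c=ctrl.camera(n);d[n]=c;cv2.imwrite(f"pics/{n}0.png",c["img"]);print(n,c["fx"],c["t"],c["R"].tolist(),c["distortion"])
pickle.dump(d,open("cam0.pkl","wb"))
s=ctrl.get_state();print(s, ctrl.finger_overhang)
E
```

```text
pics
scene 609.1008991838028 [-0.22165313  0.40654533  1.06171468] [[0.4705495910393533, -0.8823535099371255, -0.005946921416350433], [-0.6787070502144393, -0.3576238445187584, -0.6414529802104263], [0.5638615276483329, 0.3058716550013388, -0.7671393017600063]] [-0.12132986  0.          0.          0.          0.        ]
top 521.3675196304243 [0.0550924  0.53540459 1.12033399] [[-0.027997795825127056, -0.9994613945152778, 0.017118536809859176], [-0.9984155460352883, 0.027124066500788017, -0.04930195180232282], [0.04881107316984779, -0.018471759256682433, -0.998637208021998]] [-0.07812718  0.          0.          0.          0.        ]
{'clock': 0.1, 'joint_positions': array([-1.41831440e+00,  3.78009788e-01,  7.97650006e-02,  1.27444765e+00,
        2.54549757e-05,  1.46049917e+00]), 'joint_velocities': array([ 0.00288636, -0.00237845,  0.00365673, -0.00120161,  0.00254968,
        0.00064094]), 'tau': array([ 1.37984429e-03, -4.64694536e+01,  2.70582211e+01,  1.20517457e-02,
       -1.28381234e-04,  2.93962700e-06]), 'tool_pos': array([ 0.14928753, -0.55465481,  0.23134518]), 'tcp_rot': array([ 9.91380360e-01,  1.31011765e-01, -7.27055686e-06, -9.48110151e-04]), 'ft_force': array([ 0.55286478, -0.62699814, -0.27780936]), 'wrist_torque': array([-0.01508028,  0.06241738, -0.00935937]), 'gripper_force': 0.0, 'gripper_width': 0.9999913604407871} 0.025
```

View pics/top0.png

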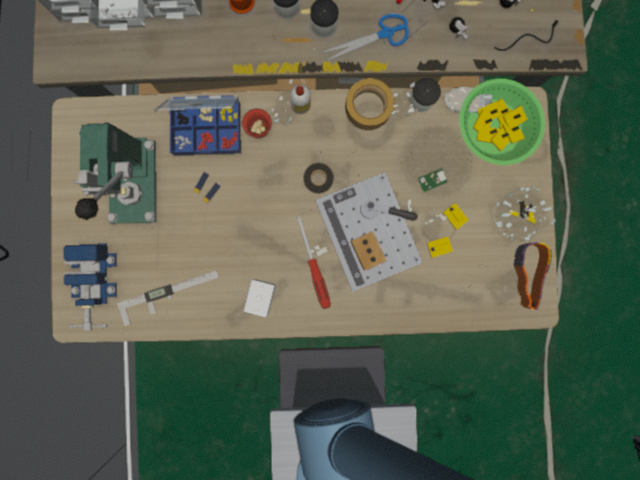

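View pics/scene0.png

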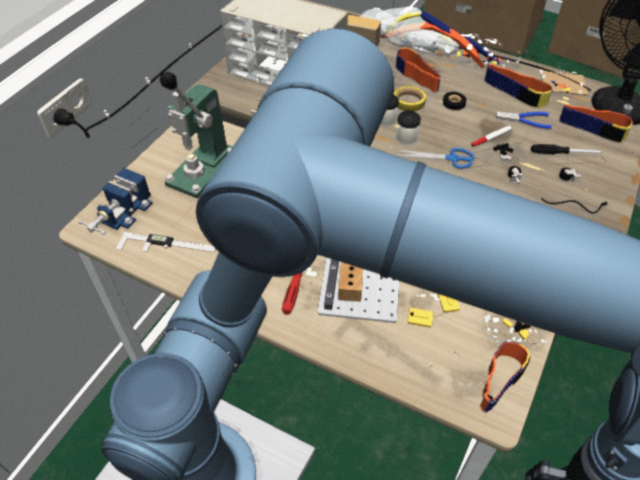

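The top view shows the jig centred near (370,230). The holed wooden block is in its mouth at (367,250), and the lever pivot is at (371,208) with the black handle running to (413,214). Look-alikes for the block are the white box (260,297), the blue/yellow pieces (207,187) and the yellow clips (440,246) and (456,215). Only the orange-brown block with holes at (367,250) fits, so I'll check it in a close crop.

```bash
cat > h.py <<'E'
import numpy as np,cv2
def ray(c,uv,z):
    K=np.array([[c["fx"],0,c["cx"]],[0,c["fy"],c["cy"]],[0,0,1]])
    p=cv2.undistortPoints(np.array(uv,float).reshape(-1,1,2),K,np.array(c["distortion"],float)).reshape(-1,2)
    R=np.array(c["R"]);o=-R.T@c["t"]
    d=np.c_[p,np.ones(len(p))]@R
    return o+d*((z-o[2])/d[:,2])[:,None]
def proj(c,X):
    K=np.array([[c["fx"],0,c["cx"]],[0,c["fy"],c["cy"]],[0,0,1]])
    return cv2.projectPoints(np.array(X,float).reshape(-1,1,3),cv2.Rodrigues(np.array(c["R"]))[0],np.array(c["t"],float),K,np.array(c["distortion"],float))[0].reshape(-1,2)
E
python3 - <<'E'
import pickle,cv2
c=pickle.load(open("cam0.pkl","rb"))["top"]
cv2.imwrite("pics/crop1.png",cv2.resize(c["img"][165:300,300:480],None,fx=4.4,fy=4.4,interpolation=cv2.INTER_CUBIC))
E
```

```text
(no output)
```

View pics/crop1.png

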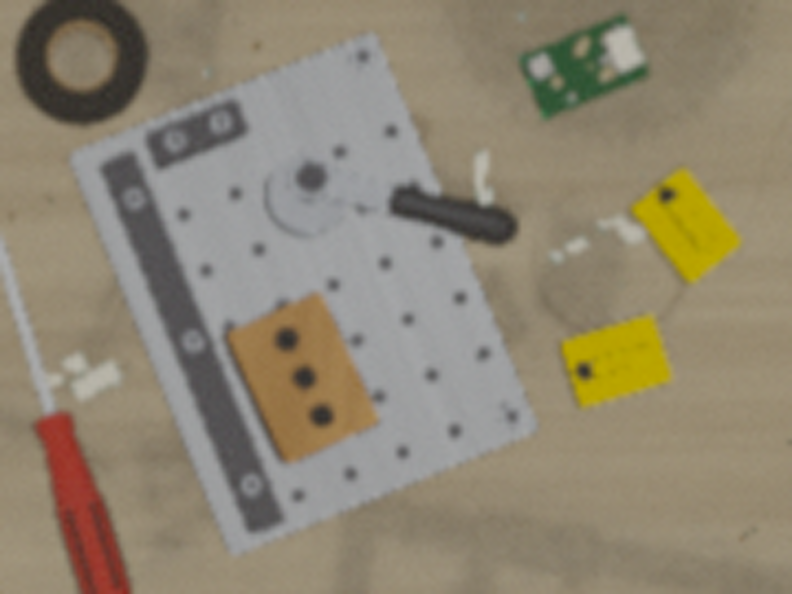

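The crop confirms the block: orange-brown, three holes, top corners at crop (228,332), (322,293), (379,421), (287,462). Plate corners are at (72,157), (377,33), (537,428), (235,552). The lever runs from the bolt at (311,177) to the handle end at (510,228).

```bash
cat > m.py <<'E'
import pickle,json
from h import *
c=pickle.load(open("cam0.pkl","rb"))["top"]
f=lambda l:[((u+.5)/4.4-.5+300,(v+.5)/4.4-.5+165) for u,v in l]
P=ray(c,f([(72,157),(377,33),(537,428),(235,552)]),.012)[:,:2]
J=np.array([[110,60],[110,-106],[-106,-106],[-106,60]])/1000
Jc=J-J.mean(0);Pc=P-P.mean(0)
th=np.arctan2((Jc[:,0]*Pc[:,1]-Jc[:,1]*Pc[:,0]).sum(),(Jc*Pc).sum())
R=np.array([[np.cos(th),-np.sin(th)],[np.sin(th),np.cos(th)]])
o=P.mean(0)-R@J.mean(0)
print("jig",o,th,"resid mm",1000*(P-(J@R.T+o)).round(4))
np.savez("jig.npz",o=o,th=th,R=R)
tj=lambda p:(p-o)@R
B=tj(ray(c,f([(228,332),(322,293),(379,421),(287,462)]),.057)[:,:2])
print("block corners jig mm",(B*1000).round(1),"c",B.mean(0)*1000)
piv=tj(ray(c,f([(311,177)]),.046)[:,:2]);H=tj(ray(c,f([(395,200),(510,228)]),.0365)[:,:2])
print(piv*1000,H*1000, [ -.698-np.arctan2(*(h-np.array([.052,-.0435]))[::-1]) for h in H])
E
python3 m.py
```

```text
jig [ 0.52796339 -0.04665853] 0.35776499414107465 resid mm [[-2.1 -1.6]
 [-1.9 -0.1]
 [ 1.3  2.6]
 [ 2.8 -0.9]]
block corners jig mm [[ -2.2  24.2]
 [ -1.8 -24.4]
 [-68.3 -26.4]
 [-69.8  21.6]] c [-35.51941984  -1.23676308]
[[ 51.97223581 -42.21685316]] [[  26.75793897  -77.34939271]
 [  -6.95126214 -124.36992804]] [np.float64(1.513550551164832), np.float64(1.5026978743541606)]
```

```bash
cat > p.py <<'E'
from h import *
j=np.load("jig.npz");o,R,th=j["o"],j["R"],float(j["th"])
PV=np.array([.052,-.0435])
def W(p): return R@np.array(p)+o
def TJ(w): return R.T@(np.array(w)[:2]-o)
def leverpt(ang,side,gap=0,r=.075,hx=.011,hy=.0145):
    # side=+1: finger behind for opening, -1: for closing
    a=-.698-ang;u=np.array([np.cos(a),np.sin(a)]);n=np.array([-u[1],u[0]])
    return W(PV+r*u-side*n*(.009+hx*abs(n[0])+hy*abs(n[1])+gap))
E
python3 - <<'E'
from p import *
from bench import ctrl
from scipy.spatial.transform import Rotation as Ro
s=ctrl.get_state();m=Ro.from_quat(s["tcp_rot"]).as_matrix();print(m.round(3),s["tool_pos"])
print("start",leverpt(1.51,1,.02),leverpt(1.51,1,.02)-s["tool_pos"][:2])
print("clipa, clipb,pcb in jig")
import pickle
c=pickle.load(open("cam0.pkl","rb"))["top"]
f=lambda l:[((u+.5)/4.4-.5+300,(v+.5)/4.4-.5+165) for u,v in l]
for q in ray(c,f([(615,360),(688,225),(530,120),(585,65)]),.012):print(TJ(q).round(3))
E
```

```text
[[ 0.966  0.26  -0.   ]
 [ 0.26  -0.966  0.002]
 [ 0.    -0.002 -1.   ]] [ 0.14928753 -0.55465481  0.23134518]
start [ 0.52655185 -0.12846885] [0.37726432 0.42618596]
clipa, clipb,pcb in jig
[-0.088 -0.153]
[-0.039 -0.214]
[ 0.039 -0.16 ]
[ 0.054 -0.197]
```

Request:
{"op": "apply_moves", "data": {"plan": [[0.04,0.045,-0.01,0,0,0.01,0],[0.08,0.09,-0.02,0,0,0.03,0],[0.12,0.135,-0.03,0,0,0.05,0],[0.16,0.18,-0.03,0,0,0.07,0],[0.2,0.225,-0.03,0,0,0.095,0],[0.24,0.27,-0.03,0,0,0.095,0],[0.28,0.315,-0.03,0,0,0.095,0],[0.32,0.36,-0.03,0,0,0.095,0],[0.35,0.395,-0.03,0,0,0.095,0],[0.377,0.426,-0.03,0,0,0.095,0],[0.377,0.426,-0.03,0,0,0.095,0],[0.377,0.426,-0.03,0,0,0.095,0]]}}

```text
clock: 1.6
tool_pos: [0.5258, -0.1294, 0.2018]
tcp_rot: [0.984, 0.178, -0.001, -0.0]
ft_force: [0.2, 0.1, 1.1]
gripper_width: -0.003
gripper_force: 0.0
```

```bash
python3 - <<'E'
from p import *
from bench import ctrl
from scipy.spatial.transform import Rotation as Ro
import pickle
c=ctrl.camera("wrist");cv2.imwrite("pics/w1.png",c["img"]);pickle.dump(c,open("w1.pkl","wb"))
s=ctrl.get_state();m=Ro.from_quat(s["tcp_rot"]).as_matrix();print(m[:,0],s["tool_pos"],s["joint_positions"],s["ft_force"],s["gripper_width"])
for n,x in dict(pivot=[*W(PV),.046],corner=[*W([.11,-.106]),.012],fence=[*W([-.098,.03]),.034],stop=[*W([.085,-.026]),.034],tip=[*s["tool_pos"][:2],s["tool_pos"][2]-.025]).items(): print(n,proj(c,x).round())
E
```

```text
[ 0.93694338  0.34947959 -0.00105854] [ 0.52563238 -0.1297784   0.20189159] [-3.58967297e-01  3.19894488e-01 -8.04988058e-02  1.17139126e+00
 -4.76832016e-04  2.42560993e+00] [ 0.3539178  -0.07414509  0.13644902] -0.002465460879510335
pivot [[266.  99.]]
corner [[350.  21.]]
fence [[190. 280.]]
stop [[243.  53.]]
tip [[313. 286.]]
```

View pics/w1.png

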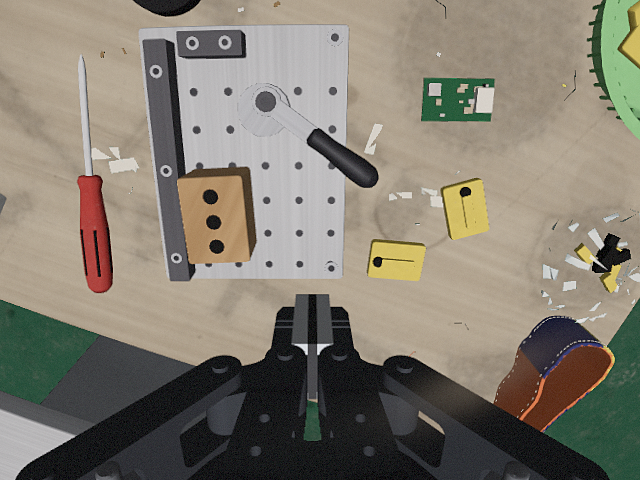

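The wrist view shows the block at (215,215) beside the fence, the pivot at (265,101) and the handle end at (365,175). The projected jig points agree within about 2 mm, and the shut fingertips are at (313,295).

```bash
python3 - <<'E'
from p import *
c=np.array([.5263,-.1287])
print("gap",(leverpt(1.51,1,.02)-c).round(4))
for a in np.linspace(1.5,0,16): print(round(a,2),(leverpt(a,1)-c).round(4))
print((leverpt(-.03,1)-c).round(4),"back",(leverpt(0,1,.03)-c).round(4))
E
```

```text
gap [0.0003 0.0002]
1.5 [ 0.0202 -0.0058]
1.4 [ 0.0275 -0.0101]
1.3 [ 0.0354 -0.0136]
1.2 [ 0.0438 -0.0162]
1.1 [ 0.0526 -0.0178]
1.0 [ 0.0616 -0.0185]
0.9 [ 0.0707 -0.0181]
0.8 [ 0.0778 -0.0174]
0.7 [ 0.0843 -0.0165]
0.6 [ 0.0908 -0.0149]
0.5 [ 0.0974 -0.0127]
0.4 [ 0.1038 -0.0098]
0.3 [ 0.1102 -0.0062]
0.2 [ 0.1162 -0.0019]
0.1 [0.1219 0.0031]
0.0 [0.1272 0.0089]
[0.1287 0.0107] back [ 0.1172 -0.0194]
```

Request:
{"op": "apply_moves", "data": {"plan": [[0,0,-0.04,0,0,0,0],[0,0,-0.08,0,0,0,0],[0,0,-0.12,0,0,0,0],[0,0,-0.15,0,0,0,0],[0,0,-0.15,0,0,0,0],[0,0,-0.15,0,0,0,0]]}}

```text
clock: 2.4
tool_pos: [0.5268, -0.1302, 0.0535]
tcp_rot: [0.984, 0.177, 0.001, 0.0]
ft_force: [0.1, 0.5, 0.3]
gripper_width: 0.001
gripper_force: 0.0
```

Request:
{"op": "apply_moves", "data": {"plan": [[0.012,-0.004,-0.003,0,0,0,0],[0.02,-0.006,-0.003,0,0,0,0],[0.0275,-0.01,-0.003,0,0,0,0],[0.0355,-0.0135,-0.003,0,0,0,0],[0.044,-0.016,-0.003,0,0,0,0],[0.0525,-0.018,-0.003,0,0,0,0],[0.0615,-0.0185,-0.003,0,0,0,0],[0.0705,-0.018,-0.003,0,0,0,0],[0.078,-0.0175,-0.003,0,0,0,0],[0.084,-0.0165,-0.003,0,0,0,0],[0.084,-0.0165,-0.003,0,0,0,0]]}}

```text
clock: 3.78
tool_pos: [0.6108, -0.1457, 0.0492]
tcp_rot: [0.984, 0.178, 0.0, 0.0]
ft_force: [0.4, -0.8, 0.4]
gripper_width: 0.002
gripper_force: 0.0
```

Request:
{"op": "apply_moves", "data": {"plan": [[0.0065,0.0015,0,0,0,0,0],[0.013,0.004,0,0,0,0,0],[0.0195,0.0065,0,0,0,0,0],[0.026,0.0105,0,0,0,0,0],[0.032,0.0145,0,0,0,0,0],[0.038,0.0195,0,0,0,0,0],[0.043,0.0255,0,0,0,0,0],[0.0445,0.027,0,0,0,0,0],[0.0455,0.0285,0,0,0,0,0],[0.0455,0.0285,0,0,0,0,0]]}}

```text
clock: 5.03
tool_pos: [0.6558, -0.1173, 0.0492]
tcp_rot: [0.984, 0.178, -0.0, 0.0]
ft_force: [-1.5, 0.1, 0.0]
gripper_width: -0.001
gripper_force: 0.0
```

```bash
python3 - <<'E'
from p import *
from bench import ctrl
import pickle
c=ctrl.camera("top");pickle.dump(c,open("t2.pkl","wb"))
w=ctrl.camera("wrist")["img"];t=cv2.resize(c["img"][165:300,300:480],(640,480))
cv2.imwrite("pics/t2.png",cv2.resize(np.hstack([w,t]),(800,300)))
E
```

```text
(no output)
```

View pics/t2.png

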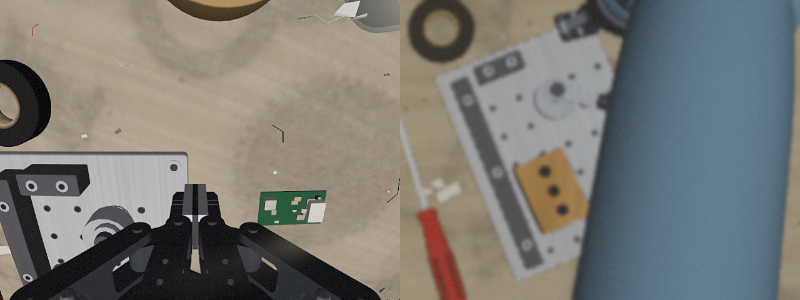

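The wrist view (left) shows no handle ahead of the fingertips at (195,210). In the top view (right), the handle root at (603,101) looks unmoved, so I need a closer look.

Request:
{"op": "apply_moves", "data": {"plan": [[0,0,0.05,0,0,0,0],[-0.03,0,0.1,0,0,0,0],[-0.08,0,0.14,0,0,0,0],[-0.13,0,0.15,0,0,0,0],[-0.13,0,0.15,0,0,0,0],[-0.13,0,0.15,0,0,0,0]]}}

```text
clock: 5.88
tool_pos: [0.5264, -0.1176, 0.1995]
tcp_rot: [0.984, 0.178, 0.001, 0.0]
ft_force: [0.1, -0.1, -1.0]
gripper_width: -0.002
gripper_force: 0.0
```

```bash
python3 - <<'E'
from p import *
from bench import ctrl
import pickle
c=ctrl.camera("wrist");pickle.dump(c,open("w3.pkl","wb"))
cv2.imwrite("pics/w3.png",c["img"])
E
```

```text
(no output)
```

View pics/w3.png

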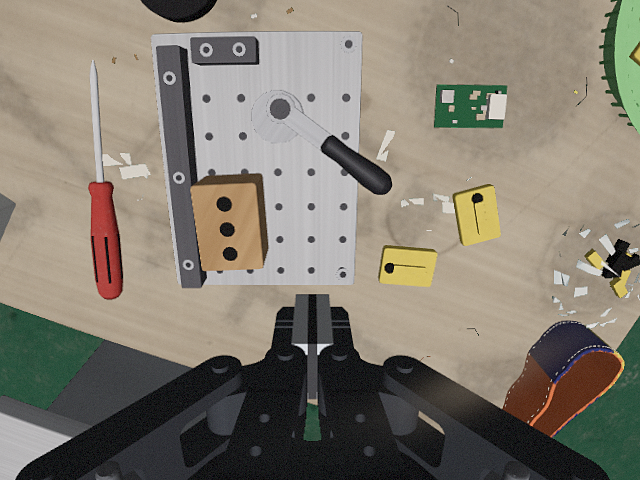

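The lever hasn't moved: the handle still runs from (325,148) to (385,183). The finger must have missed it, so I'll check the real fingertip position against its pixels.

```bash
python3 - <<'E'
from p import *
from bench import ctrl
from scipy.spatial.transform import Rotation as Ro
import pickle
c=pickle.load(open("w3.pkl","rb"))
s=ctrl.get_state();m=Ro.from_quat(s["tcp_rot"]).as_matrix();T=s["tool_pos"]
print("tool xy",T,"cam centre in tool",m.T@(-np.array(c["R"]).T@c["t"]-T), "cam axis in tool",m.T@np.array(c["R"])[2])
for oz in(-.04,-.02,0,.012,.025):
  print(oz,[proj(c,T+m@np.array([x,y,oz])).round().tolist()[0] for x,y in((0,0),(.011,.0145),(.011,-.0145),(-.011,.0145))])
# handle position from this view
h=ray(c,[(280,108)],.046)[0],*ray(c,[(325,148),(388,185)],.0365)
for q in h: print(q, TJ(q))
E
```

```text
tool xy [ 0.52682388 -0.11758735  0.1992001 ] cam centre in tool [ 0.08251869 -0.00060908 -0.14179288] cam axis in tool [-0.32500375  0.00113328  0.94571205]
-0.04 [[314.0, 376.0], [361.0, 346.0], [266.0, 347.0], [358.0, 403.0]]
-0.02 [[313.0, 340.0], [354.0, 313.0], [272.0, 313.0], [352.0, 364.0]]
0 [[313.0, 311.0], [349.0, 287.0], [277.0, 287.0], [348.0, 334.0]]
0.012 [[313.0, 298.0], [347.0, 275.0], [279.0, 275.0], [345.0, 319.0]]
0.025 [[313.0, 284.0], [344.0, 263.0], [281.0, 263.0], [343.0, 305.0]]
[ 0.59071385 -0.06902459  0.046     ] [ 0.05094503 -0.04292394]
[ 0.57439435 -0.11033275  0.0365    ] [ 0.02119349 -0.07590176]
[ 0.56501311 -0.16717693  0.0365    ] [-0.00749952 -0.12586153]
```

Request:
{"op": "apply_moves", "data": {"plan": [[0,-0.002,-0.05,0,0,0,0],[0,-0.002,-0.1,0,0,0,0],[0,-0.002,-0.14,0,0,0,0],[0,-0.002,-0.158,0,0,0,0],[0,-0.002,-0.158,0,0,0,0],[0,-0.002,-0.158,0,0,0,0]]}}

```text
clock: 6.68
tool_pos: [0.5273, -0.1196, 0.0417]
tcp_rot: [0.984, 0.178, 0.001, 0.0]
ft_force: [0.6, -0.3, 0.5]
gripper_width: 0.002
gripper_force: 0.0
```

```bash
python3 - <<'E'
from p import *
from bench import ctrl
import pickle
c=ctrl.camera("wrist");s=ctrl.camera("scene")
st=ctrl.get_state();T=st["tool_pos"]
print(T,"scene tip",proj(s,[T[0],T[1],T[2]-.025]),"wrist tip",proj(c,[T[0],T[1],T[2]-.025]))
u,v=proj(s,T)[0].astype(int)
print(u,v);u=min(max(u,90),550);v=min(max(v,70),410)
a=cv2.resize(s["img"][v-70:v+70,u-90:u+90],(400,311),interpolation=cv2.INTER_CUBIC)
b=cv2.resize(c["img"],(400,311));cv2.imwrite("pics/d4.png",np.hstack([b,a]))
E
```

```text
[ 0.52747533 -0.11975462  0.04238832] scene tip [[381.03335229 286.56503098]] wrist tip [[312.91346449 285.78848543]]
381 279
```

View pics/d4.png

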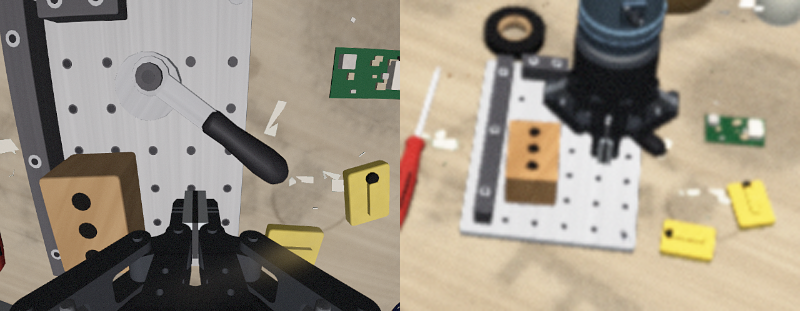

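The scene view (right) shows the fingertip at crop (605,160), about pixel (383,281). The nominal tip projects to row 286.5, so the shut tips stick out less than 25 mm. I'll touch the bare plate to find their true height.

Request:
{"op": "apply_moves", "data": {"plan": [[0,0,-0.002,0,0,0,0],[0,0,-0.004,0,0,0,0],[0,0,-0.006,0,0,0,0],[0,0,-0.006,0,0,0,0]]}}

```text
clock: 7.28
tool_pos: [0.5256, -0.1192, 0.035]
tcp_rot: [0.984, 0.178, -0.0, -0.0]
ft_force: [0.7, 0.6, -0.7]
gripper_width: -0.004
gripper_force: 0.0
```

Request:
{"op": "apply_moves", "data": {"plan": [[0,0,-0.002,0,0,0,0],[0,0,-0.004,0,0,0,0],[0,0,-0.004,0,0,0,0]]}}

```text
clock: 7.65
tool_pos: [0.5257, -0.1192, 0.031]
tcp_rot: [0.984, 0.178, -0.0, -0.0]
ft_force: [0.8, -0.3, 0.3]
gripper_width: 0.003
gripper_force: 0.0
```

Request:
{"op": "apply_moves", "data": {"plan": [[0,0,-0.002,0,0,0,0],[0,0,-0.004,0,0,0,0],[0,0,-0.004,0,0,0,0]]}}

```text
clock: 8.02
tool_pos: [0.5257, -0.1192, 0.027]
tcp_rot: [0.984, 0.178, -0.0, -0.0]
ft_force: [0.6, -1.0, 0.1]
gripper_width: 0.001
gripper_force: 0.0
```

Request:
{"op": "apply_moves", "data": {"plan": [[0,0,-0.002,0,0,0,0],[0,0,-0.004,0,0,0,0],[0,0,-0.004,0,0,0,0]]}}

```text
clock: 8.4
tool_pos: [0.5257, -0.1192, 0.023]
tcp_rot: [0.984, 0.178, -0.0, -0.0]
ft_force: [-0.6, 1.1, 0.2]
gripper_width: -0.002
gripper_force: 0.0
```

Request:
{"op": "apply_moves", "data": {"plan": [[0,0,-0.002,0,0,0,0],[0,0,-0.003,0,0,0,0],[0,0,-0.003,0,0,0,0]]}}

```text
clock: 8.78
tool_pos: [0.5258, -0.1192, 0.0201]
tcp_rot: [0.984, 0.178, -0.0, -0.0]
ft_force: [0.2, -0.3, -0.1]
gripper_width: -0.001
gripper_force: 0.0
```

No contact even at TCP z = 0.020, so the shut tips reach at most about 8 mm ahead of the TCP and the first sweep passed over the handle. I'll repeat the swing at this lower height.

Request:
{"op": "apply_moves", "data": {"plan": [[0.0005,-0.01,0,0,0,0,0],[0.0125,-0.013,0,0,0,0,0],[0.0205,-0.016,0,0,0,0,0],[0.028,-0.02,0,0,0,0,0],[0.036,-0.0235,0,0,0,0,0],[0.036,-0.0235,0,0,0,0,0]]}}

```text
clock: 9.52
tool_pos: [0.5627, -0.1432, 0.0201]
tcp_rot: [0.984, 0.178, 0.0, 0.0]
ft_force: [-0.1, 1.0, 0.1]
gripper_width: -0.001
gripper_force: 0.0
```

```bash
cat > lev.py <<'E'
from p import *
from bench import ctrl
def lever(c,save=None):
    im=c["img"];
    if save: cv2.imwrite(save,im)
    v,u=np.where((im.max(2)<60)); k=v<265; u,v=u[k],v[k]
    q=(ray(c,np.c_[u,v],.0365)[:,:2]-o)@R-PV
    r=np.hypot(*q.T);k=(r>.06)&(r<.1)
    a=np.arctan2(q[k,1],q[k,0]); k2=(a<-.3)
    a=-.698-a[k2]; return len(a),np.round(np.percentile(a,[5,50,95]),3) if len(a) else None
if __name__=="__main__":
    print(lever(ctrl.camera("wrist")));s=ctrl.get_state();print(s["tool_pos"],s["ft_force"])
E
python3 lev.py
```

```text
(319, array([1.209, 1.231, 1.274]))
[ 0.56247275 -0.14314331  0.02018639] [ 0.10902066 -0.17314279  0.14777939]
```

The lever is now turning, at about 1.25.

Request:
{"op": "apply_moves", "data": {"plan": [[0.008,-0.0025,0,0,0,0,0],[0.017,-0.0045,0,0,0,0,0],[0.026,-0.005,0,0,0,0,0],[0.035,-0.0045,0,0,0,0,0],[0.042,-0.004,0,0,0,0,0],[0.049,-0.003,0,0,0,0,0],[0.0555,-0.0015,0,0,0,0,0],[0.062,0.001,0,0,0,0,0],[0.0685,0.004,0,0,0,0,0],[0.0745,0.0075,0,0,0,0,0],[0.0805,0.0115,0,0,0,0,0],[0.0865,0.0165,0,0,0,0,0],[0.0915,0.0225,0,0,0,0,0],[0.093,0.024,0,0,0,0,0],[0.094,0.0255,0,0,0,0,0],[0.094,0.0255,0,0,0,0,0]]}}

```text
clock: 11.58
tool_pos: [0.6561, -0.1172, 0.0203]
tcp_rot: [0.984, 0.178, 0.0, 0.0]
ft_force: [-0.8, 0.3, 0.9]
gripper_width: 0.002
gripper_force: 0.4
```

```bash
python3 lev.py
```

```text
(816, array([-0.09 , -0.04 ,  0.037]))
[ 0.65620037 -0.11728193  0.02037756] [-0.83661203 -0.93424222 -0.2408819 ]
```

Request:
{"op": "apply_moves", "data": {"plan": [[0.0005,0.0015,0,0,0,0,0],[0.001,0.003,0,0,0,0,0],[0.001,0.003,0,0,0,0,0]]}}

```text
clock: 12.0
tool_pos: [0.6567, -0.116, 0.0204]
tcp_rot: [0.984, 0.177, -0.001, 0.002]
ft_force: [-1.8, -6.0, -0.3]
gripper_width: -0.001
gripper_force: 2.9
```

```bash
python3 lev.py
```

```text
(761, array([-0.1  , -0.052,  0.023]))
[ 0.65665303 -0.11599817  0.02038025] [-2.112973   -4.78658635 -0.09924221]
```

The lever is against its open stop: 6 N and no further motion. Next I'll back off and go round to the block's right side, to set it flat on the fence.

Request:
{"op": "apply_moves", "data": {"plan": [[-0.005,-0.015,0,0,0,0,0],[-0.01,-0.028,0,0,0,0,0],[-0.01,-0.028,0.05,0,0,0,0],[-0.05,-0.02,0.1,0,0,0,0],[-0.1,-0.01,0.1,0,0,0,0],[-0.14,-0.003,0.1,0,0,0,0],[-0.14,-0.003,0.06,0,0,0,0],[-0.14,-0.003,0.012,0,0,0,0],[-0.14,-0.003,0.012,0,0,0,0],[-0.14,-0.003,0.012,0,0,0,0]]}}

```text
clock: 13.3
tool_pos: [0.5176, -0.1178, 0.0335]
tcp_rot: [0.984, 0.178, 0.001, 0.0]
ft_force: [0.3, -0.3, 0.3]
gripper_width: -0.002
gripper_force: 0.0
```

```bash
cat > blk.py <<'E'
from p import *
from bench import ctrl
def block(c):
    hsv=cv2.cvtColor(c["img"],cv2.COLOR_BGR2HSV)
    return hsv
if __name__=="__main__":
    import sys
    s=ctrl.get_state();print("tool jig mm",(TJ(s["tool_pos"])*1000).round(1),s["tool_pos"][2].round(4),"F jig",(R.T@s["ft_force"][:2]).round(2))
    if len(sys.argv)>1:
        w=ctrl.camera("wrist");c=ctrl.camera("scene")
        for n,z,m in((w,.057,0),):
            cv2.imwrite(sys.argv[1],np.hstack([cv2.resize(w["img"],(400,300)),cv2.resize(c["img"][170:335,270:490],(400,300))]))
E
python3 blk.py pics/b5.png; python3 lev.py
```

```text
tool jig mm [-34.6 -63. ] 0.0335 F jig [ 0.23 -0.37]
(0, None)
[ 0.51883633 -0.11804587  0.03428831] [ 0.45668227  0.28761862 -0.90851156]
```

View pics/b5.png

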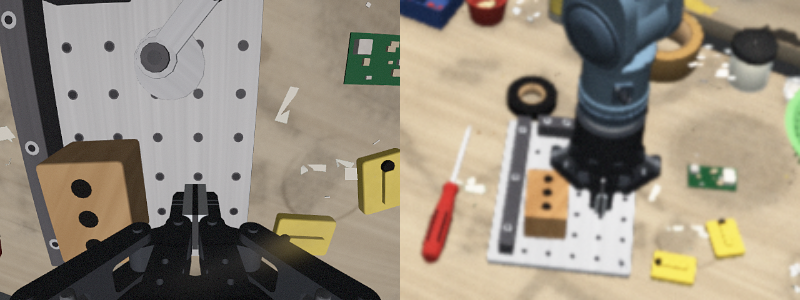

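The lever is open: its arm points up-right at (190,30) in the left view. The fingertip at (195,190) stands right of the block, so I'll push toward the fence.

Request:
{"op": "apply_moves", "data": {"plan": [[-0.0035,0.0094,0,0,0,0,0],[-0.007,0.019,0,0,0,0,0],[-0.007,0.019,0,0,0,0,0]]}}

```text
clock: 13.82
tool_pos: [0.5092, -0.0971, 0.0323]
tcp_rot: [0.984, 0.179, -0.0, -0.0]
ft_force: [-0.9, 0.3, -0.2]
gripper_width: -0.0
gripper_force: 0.0
```

Request:
{"op": "apply_moves", "data": {"plan": [[-0.0007,0.0019,0,0,0,0,0],[-0.0014,0.0037,0,0,0,0,0],[-0.0021,0.0056,0,0,0,0,0],[-0.0021,0.0056,0,0,0,0,0]]}}

```text
clock: 14.32
tool_pos: [0.5078, -0.0927, 0.0323]
tcp_rot: [0.984, 0.178, 0.0, 0.0]
ft_force: [0.2, 0.0, 1.0]
gripper_width: 0.001
gripper_force: 0.1
```

Request:
{"op": "apply_moves", "data": {"plan": [[-0.0007,0.0019,0,0,0,0,0],[-0.0014,0.0037,0,0,0,0,0],[-0.0014,0.0037,0,0,0,0,0]]}}

```text
clock: 14.7
tool_pos: [0.5063, -0.0897, 0.0324]
tcp_rot: [0.984, 0.178, -0.0, 0.001]
ft_force: [-1.1, -4.6, 1.8]
gripper_width: 0.0
gripper_force: 2.0
```

The block is flush on the fence at about 5 N. Now I'll go round behind it.

Request:
{"op": "apply_moves", "data": {"plan": [[0.005,-0.012,0,0,0,0,0],[0.009,-0.023,0.01,0,0,0,0],[0.009,-0.023,0.06,0,0,0,0],[-0.02,-0.01,0.08,0,0,0,0],[-0.06,0,0.08,0,0,0,0],[-0.0735,0.0095,0.08,0,0,0,0],[-0.0735,0.0095,0.04,0,0,0,0],[-0.0735,0.0095,0,0,0,0,0],[-0.0735,0.0095,0,0,0,0,0],[-0.0735,0.0095,0,0,0,0,0]]}}

```text
clock: 15.95
tool_pos: [0.434, -0.0798, 0.0332]
tcp_rot: [0.984, 0.178, 0.0, 0.0]
ft_force: [0.8, -0.4, -0.1]
gripper_width: 0.001
gripper_force: 0.0
```

```bash
python3 blk.py; python3 - <<'E'
from p import *
from bench import ctrl
c=ctrl.camera("wrist");h=cv2.cvtColor(c["img"],cv2.COLOR_BGR2HSV)
m=cv2.inRange(h,(5,90,60),(22,230,255))
cs=cv2.findContours(m,0,2)[0];k=max(cs,key=cv2.contourArea);a=cv2.approxPolyDP(k,6,True)[:,0]
print(cv2.contourArea(k));
for z in(.057,):
  print(np.c_[a,(((ray(c,a,z)[:,:2]-o)@R)*1000).round(1)])
E
```

```text
tool jig mm [-99.6   1.9] 0.0332 F jig [ 0.62 -0.71]
35905.5
[[215.   51.   -3.4  29.2]
 [229.  270.  -69.8  29.4]
 [370.  271.  -70.2 -16.8]
 [382.   51.   -3.5 -17.3]]
```

The block lies straight: jig x -70 to -3, left face on the fence. Now I'll push it along the fence.

Request:
{"op": "apply_moves", "data": {"plan": [[0.006,0.004,0,0,0,0,0],[0.0125,0.0065,0,0,0,0,0],[0.019,0.009,0,0,0,0,0],[0.0255,0.0115,0,0,0,0,0],[0.032,0.014,0,0,0,0,0],[0.0385,0.0165,0,0,0,0,0],[0.0385,0.0165,0,0,0,0,0]]}}

```text
clock: 16.88
tool_pos: [0.4723, -0.0627, 0.0323]
tcp_rot: [0.984, 0.178, 0.0, -0.0]
ft_force: [-0.1, -0.3, 0.4]
gripper_width: -0.002
gripper_force: 0.0
```

```bash
cat > bp.py <<'E'
from p import *
from bench import ctrl
c=ctrl.camera("wrist");h=cv2.cvtColor(c["img"],cv2.COLOR_BGR2HSV)
m=cv2.inRange(h,(5,90,60),(22,230,255));m[290:]=0
cs=cv2.findContours(m,0,2)[0];k=max(cs,key=cv2.contourArea);a=cv2.approxPolyDP(k,6,True)[:,0]
print(np.c_[a,(((ray(c,a,.057)[:,:2]-o)@R)*1000).round(1)])
s=ctrl.get_state();print("tool jig mm",(TJ(s["tool_pos"])*1000).round(1),s["tool_pos"][2].round(4),"F jig",(R.T@s["ft_force"][:2]).round(2))
E
python3 bp.py
```

```text
[[226.  111.   22.1  29.4]
 [235.  289.  -34.4  30.3]
 [292.  289.  -34.4  11.4]
 [292.  274.  -28.9  11.3]
 [308.  265.  -25.7   6.1]
 [322.  272.  -28.2   1.5]
 [324.  289.  -34.4   0.8]
 [380.  289.  -34.4 -17.7]
 [388.  111.   22.1 -17. ]]
tool jig mm [-58.2   4.5] 0.0322 F jig [-0.52  0.51]
```

Request:
{"op": "apply_moves", "data": {"plan": [[0.0065,0.0025,0,0,0,0,0],[0.013,0.005,0,0,0,0,0],[0.0195,0.0075,0,0,0,0,0],[0.026,0.0098,0,0,0,0,0],[0.0325,0.0122,0,0,0,0,0],[0.039,0.0146,0,0,0,0,0],[0.0455,0.017,0,0,0,0,0],[0.052,0.0195,0,0,0,0,0],[0.052,0.0195,0,0,0,0,0]]}}

```text
clock: 18.05
tool_pos: [0.5243, -0.0434, 0.0324]
tcp_rot: [0.984, 0.178, 0.0, 0.0]
ft_force: [-0.0, -0.2, 0.4]
gripper_width: 0.001
gripper_force: 0.0
```

```bash
python3 bp.py
```

```text
[[227.  111.   77.6  29.1]
 [236.  289.   21.   29.9]
 [293.  289.   21.1  11. ]
 [294.  272.   27.2  10.6]
 [307.  265.   29.7   6.3]
 [324.  273.   26.9   0.8]
 [325.  289.   21.1   0.4]
 [382.  289.   21.  -18.5]
 [389.  111.   77.6 -17.3]]
tool jig mm [-2.7  4.5] 0.0323 F jig [-0.19 -0.79]
```

Front edge at x 77.6 mm, about 7 mm to go, so I'll finish gently.

Request:
{"op": "apply_moves", "data": {"plan": [[0.002,0.0007,0,0,0,0,0],[0.004,0.0014,0,0,0,0,0],[0.0055,0.002,0,0,0,0,0],[0.0065,0.0024,0,0,0,0,0],[0.0065,0.0024,0,0,0,0,0]]}}

```text
clock: 18.73
tool_pos: [0.5297, -0.0411, 0.0322]
tcp_rot: [0.984, 0.178, -0.0, 0.0]
ft_force: [-1.9, -0.3, -0.0]
gripper_width: 0.005
gripper_force: 0.6
```

Request:
{"op": "apply_moves", "data": {"plan": [[0.001,0.0004,0,0,0,0,0],[0.0018,0.0007,0,0,0,0,0],[0.0018,0.0007,0,0,0,0,0]]}}

```text
clock: 19.1
tool_pos: [0.5297, -0.0411, 0.0321]
tcp_rot: [0.984, 0.178, -0.002, 0.001]
ft_force: [-6.0, -3.7, 4.9]
gripper_width: -0.004
gripper_force: 3.5
```

```bash
python3 bp.py
```

```text
[[229.  113.   83.   28.6]
 [237.  289.   27.2  29.7]
 [293.  289.   27.2  11.2]
 [295.  275.   32.3  10.4]
 [307.  268.   34.8   6.5]
 [324.  274.   32.7   1. ]
 [327.  289.   27.2  -0. ]
 [382.  289.   27.1 -18.2]
 [391.  114.   82.7 -17.7]]
tool jig mm [3.6 4.6] 0.0321 F jig [-7.   -1.69]
```

The block is home: 7 N and stalled against the stop. Next I'll work out the closing path.

```bash
python3 - <<'E'
from p import *
c=np.array([.5316,-.0398])
print("back",(R@[-.03,0]).round(4),"gap",(leverpt(0,-1,.03)-c).round(4),leverpt(0,-1,.03))
c=leverpt(0,-1,.03).round(4)
for a in np.linspace(0,1.8,19): print(round(a,2),(leverpt(a,-1)-c).round(4))
E
```

```text
back [-0.0281 -0.0105] gap [ 0.1501 -0.0005] [ 0.6816854  -0.04032215]
0.0 [-0.01   -0.0283]
0.1 [-0.0104 -0.0364]
0.2 [-0.0118 -0.0446]
0.3 [-0.0141 -0.0528]
0.4 [-0.0173 -0.0607]
0.5 [-0.0215 -0.0684]
0.6 [-0.0266 -0.0756]
0.7 [-0.0326 -0.0823]
0.8 [-0.0394 -0.0883]
0.9 [-0.0462 -0.0932]
1.0 [-0.0515 -0.0969]
1.1 [-0.0572 -0.1003]
1.2 [-0.0634 -0.1031]
1.3 [-0.07   -0.1054]
1.4 [-0.077  -0.1072]
1.5 [-0.0843 -0.1082]
1.6 [-0.0918 -0.1085]
1.7 [-0.0995 -0.108 ]
1.8 [-0.1073 -0.1067]
```

Request:
{"op": "apply_moves", "data": {"plan": [[-0.014,-0.005,0,0,0,0,0],[-0.028,-0.0105,0,0,0,0,0],[-0.028,-0.0105,0.05,0,0,0,0],[-0.01,-0.008,0.09,0,0,0,0],[0.04,-0.005,0.09,0,0,0,0],[0.09,-0.002,0.09,0,0,0,0],[0.13,-0.0005,0.09,0,0,0,0],[0.15,-0.0005,0.09,0,0,0,0],[0.15,-0.0005,0.04,0,0,0,0],[0.15,-0.0005,-0.01,0,0,0,0],[0.15,-0.0005,-0.012,0,0,0,0],[0.15,-0.0005,-0.012,0,0,0,0]]}}

```text
clock: 20.65
tool_pos: [0.6821, -0.0412, 0.0217]
tcp_rot: [0.984, 0.178, 0.001, 0.0]
ft_force: [0.5, 0.7, 1.0]
gripper_width: -0.0
gripper_force: 0.0
```

Request:
{"op": "apply_moves", "data": {"plan": [[-0.005,-0.015,0,0,0,0,0],[-0.01,-0.028,0,0,0,0,0],[-0.0105,-0.0365,0,0,0,0,0],[-0.012,-0.0445,0,0,0,0,0],[-0.014,-0.053,0,0,0,0,0],[-0.0175,-0.0605,0,0,0,0,0],[-0.0215,-0.0685,0,0,0,0,0],[-0.0265,-0.0755,0,0,0,0,0],[-0.0325,-0.0825,0,0,0,0,0],[-0.0395,-0.0885,0,0,0,0,0],[-0.046,-0.093,0,0,0,0,0],[-0.0515,-0.097,0,0,0,0,0],[-0.057,-0.1,0,0,0,0,0],[-0.0635,-0.103,0,0,0,0,0],[-0.07,-0.1055,0,0,0,0,0],[-0.07,-0.1055,0,0,0,0,0]]}}

```text
clock: 22.65
tool_pos: [0.6109, -0.1469, 0.0202]
tcp_rot: [0.984, 0.178, -0.001, 0.0]
ft_force: [-0.0, 0.0, -0.2]
gripper_width: 0.0
gripper_force: 0.0
```

Request:
{"op": "apply_moves", "data": {"plan": [[-0.007,-0.0015,0,0,0,0,0],[-0.014,-0.0025,0,0,0,0,0],[-0.014,-0.0025,0,0,0,0,0]]}}

```text
clock: 23.02
tool_pos: [0.5967, -0.1491, 0.0202]
tcp_rot: [0.984, 0.178, -0.001, 0.0]
ft_force: [0.7, -0.2, -0.1]
gripper_width: -0.001
gripper_force: 0.1
```

Request:
{"op": "apply_moves", "data": {"plan": [[-0.004,-0.0002,0,0,0,0,0],[-0.0075,-0.0003,0,0,0,0,0],[-0.0075,-0.0003,0,0,0,0,0]]}}

```text
clock: 23.4
tool_pos: [0.5899, -0.1492, 0.0203]
tcp_rot: [0.984, 0.178, -0.0, 0.0]
ft_force: [0.6, 1.2, -0.3]
gripper_width: 0.001
gripper_force: 0.5
```

```bash
python3 bp.py; sed -i 's/k=v<265/k=v<480/' lev.py; python3 - <<'E'
from p import *
from bench import ctrl
c=ctrl.camera("wrist");cv2.imwrite("pics/c6.png",c["img"])
E
```

```text
[[ 56.  166.   88.8 -46.8]
 [  0.  172.   87.5 -29.2]
 [  0.  289.   50.7 -19.1]
 [ 55.  289.   51.1 -38.2]
 [ 49.  251.   63.6 -39.2]
 [ 69.  227.   71.1 -47.2]]
tool jig mm [  22.1 -117.8] 0.0202 F jig [0.55 0.51]
```

View pics/c6.png

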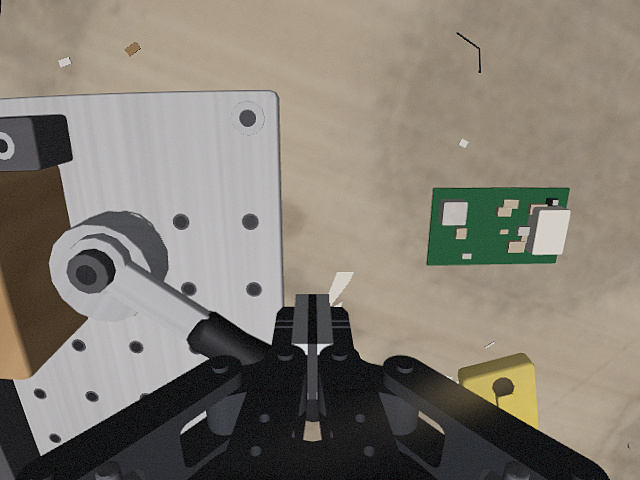

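The lever follows the finger. The bolt is at (88,270), the handle at (215,340) against the finger, and the cam is almost on the block at (40,300). I'll tighten in small steps.

Request:
{"op": "apply_moves", "data": {"plan": [[-0.002,0.0001,0,0,0,0,0],[-0.004,0.0003,0,0,0,0,0],[-0.004,0.0003,0,0,0,0,0]]}}

```text
clock: 23.88
tool_pos: [0.5861, -0.1488, 0.0203]
tcp_rot: [0.984, 0.178, -0.0, 0.0]
ft_force: [1.6, 0.0, 0.3]
gripper_width: 0.002
gripper_force: 0.7
```

Request:
{"op": "apply_moves", "data": {"plan": [[-0.002,0.0002,0,0,0,0,0],[-0.004,0.0005,0,0,0,0,0],[-0.004,0.0005,0,0,0,0,0]]}}

```text
clock: 24.25
tool_pos: [0.5834, -0.1484, 0.0205]
tcp_rot: [0.984, 0.178, 0.001, 0.0]
ft_force: [5.6, 0.8, -1.9]
gripper_width: -0.0
gripper_force: 2.4
```

Request:
{"op": "apply_moves", "data": {"plan": [[-0.0015,0.0003,0,0,0,0,0],[-0.003,0.0006,0,0,0,0,0],[-0.003,0.0006,0,0,0,0,0]]}}

```text
clock: 24.62
tool_pos: [0.582, -0.1481, 0.0208]
tcp_rot: [0.984, 0.178, 0.003, 0.001]
ft_force: [8.4, 0.9, -4.6]
gripper_width: 0.003
gripper_force: 3.9
```

Request:
{"op": "apply_moves", "data": {"plan": [[-0.0015,0.0003,0,0,0,0,0],[-0.003,0.0006,0,0,0,0,0],[-0.003,0.0006,0,0,0,0,0]]}}

```text
clock: 25.0
tool_pos: [0.5805, -0.1479, 0.0211]
tcp_rot: [0.984, 0.178, 0.004, 0.001]
ft_force: [10.7, 0.9, -5.8]
gripper_width: -0.001
gripper_force: 5.2
```

Request:
{"op": "apply_moves", "data": {"plan": [[-0.0012,0.0003,0,0,0,0,0],[-0.0022,0.0006,0,0,0,0,0],[-0.0022,0.0006,0,0,0,0,0]]}}

```text
clock: 25.38
tool_pos: [0.5799, -0.1479, 0.0214]
tcp_rot: [0.984, 0.178, 0.005, 0.002]
ft_force: [14.5, -0.2, -8.7]
gripper_width: -0.001
gripper_force: 6.8
```

14.5 N on the handle, so I'll withdraw and look.

Request:
{"op": "apply_moves", "data": {"plan": [[0.015,-0.005,0,0,0,0,0],[0.035,-0.012,0,0,0,0,0],[0.035,-0.012,0.05,0,0,0,0],[0.02,0,0.11,0,0,0,0],[-0.02,0.02,0.16,0,0,0,0],[-0.047,0.03,0.18,0,0,0,0],[-0.047,0.03,0.18,0,0,0,0],[-0.047,0.03,0.18,0,0,0,0]]}}

```text
clock: 26.38
tool_pos: [0.5265, -0.1168, 0.1995]
tcp_rot: [0.984, 0.178, -0.001, 0.0]
ft_force: [-0.3, -0.3, -0.3]
gripper_width: -0.002
gripper_force: 0.0
```

```bash
sed -i 's/k=v<480/k=v<265/' lev.py; python3 bp.py; python3 - <<'E'
from p import *
from lev import lever
c=ctrl.camera("wrist");print(lever(c,"pics/f7.png"))
E
```

```text
[[174.   62.   82.4  28.6]
 [182.  160.   15.6  29.1]
 [246.  160.   15.2 -17.6]
 [254.  152.   20.9 -23.6]
 [250.   66.   78.9 -23.2]]
tool jig mm [-25.9 -65.2] 0.199 F jig [1.   0.96]Traceback (most recent call last):
  File "<stdin>", line 3, in <module>
NameError: name 'ctrl' is not defined
```

```bash
python3 - <<'E'
from lev import *
c=ctrl.camera("wrist");print(lever(c,"pics/f7.png"))
E
```

```text
(754, array([1.566, 1.633, 1.771]))
```

View pics/f7.png

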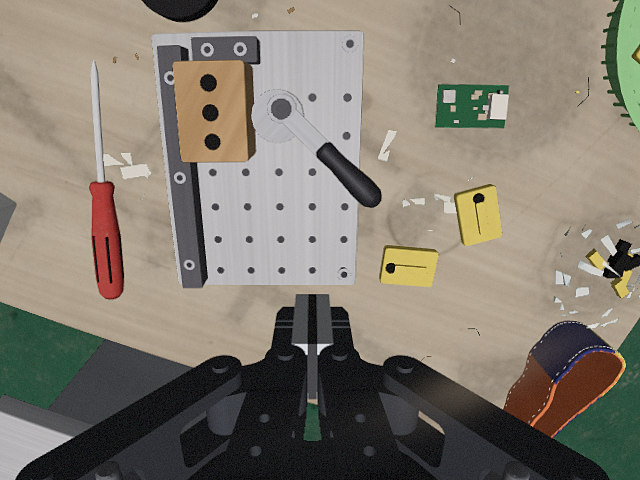

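The final view shows the block at (212,112), flush against the end stop and fence. The cam is on it, the handle runs to (370,197) (angle about 1.65), and the clips, driver and board haven't moved.

```bash
python3 -c "
from bench import ctrl
print(ctrl.close_job())"
```

```text
the job is handed in; nothing more can be done
None
```

The job is handed in: I swung the lever open, pushed the block home along the fence, and closed the cam on it with about 14 N on the handle (lever at about 1.65 rad), leaving the other parts untouched; the hand-in gave no verdict.

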